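Clear the board holder and hold its spring jaw open at the mark

TASK

Without disturbing the other things on the bench, carry the red parts basket that was left in the board holder upright to the hook stand, hang it there by its handle and let go of it. Then grip the orange tab of the holder's spring jaw, pull the jaw out until its white pointer line stands over the red band on the holder's rail, and keep it there: finish while still holding it, since the jaw springs back when released.

Things in the scene. Friction and masses are not known exactly. Their poses are not given: they have to be found in the camera images.
- holder: black board holder fixed to the table, 290 (x) x 170 (y) mm; its flat top (bed) is at z = 30 in its frame. Origin: centre of underside. Its -x end is towards the robot, give or take yaw. Aluminium rails along x at y = -72 and +72, tops at z = 36; fixed jaw at the +x end (inner face x = 125, top z = 55); low end bar at x = -138 (top z = 42)
- jaw: spring jaw of the holder: aluminium block 30 (x) x 120 (y) x 20 mm with the orange tab. Origin: centre of its underside, at rest at x = -15, z = 31 in the holder's frame; axes as the holder's. Slides only along the holder's x: pulled up to 75 mm to the holder's -x; the spring (5 N at rest, 8 to 11 N at the mark) takes it back when released
- jaw_tab (a point): point in the upright orange pull tab on the jaw: tab 14 mm thick (holder x), 36 wide (holder y), from the block's top (z = 51 in the holder's frame) up to z = 101; this point is on its centre line at z = 81. Grip it from above, fingers closing along the holder's x (or across its width)
- pointer (a point): middle of the white pointer line (2.5 mm wide, along holder y) on the jaw's black finger over the +y rail; moves with the jaw, at the same holder x as the tab's middle
- mark: red band 10 mm wide (holder x), 20 long (holder y), flat on top of the +y rail; origin at its centre, axes as the holder's. It lies 30 to 60 mm from the resting pointer towards the holder's -x, different each time. The pointer is over the band when within 5 mm of its centre along x
- basket: open red parts basket, 60 (x) x 84 (y) x 42 mm tall, 0.14 to 0.28 kg, on the holder's bed. Origin: centre of underside. A 7 mm round steel handle rises from its +y and -y walls (y = 39) to a level bar along y, bar centre at z = 108. The opening between rim and bar looks along x: 62 high within 28 of the middle, 71 wide. Same either way round
- bar (a point): centre of the top bar of the basket's handle, 108 above the basket's underside: what hangs in the hook
- grip (a point): point in the black upright grip block (20 x 20 mm, z = 110 to 148 in the basket's frame) on the middle of the handle bar; 26 mm above the bar's centre. Gripped here with the tool down, the fingertips stay 7 mm above the bar's centre, leaving the space under the bar free for the hook
- hook_stand: steel hook stand fixed to the table: round base 100 mm across, upright 12 thick, 211 tall. Origin: centre of underside. From its top an 8 mm round arm runs to the stand's own -x (towards the robot, give or take yaw), sloping down to its lowest place 75 out, then up to a tip 92 out, top of tip at z = 218
- seat (a point): where the handle bar's centre lies once hung: in the hook's lowest place, 75 mm from the upright, z = 197.5. The tip, 17 mm farther out, rises 20 above this point, so the bar must come from beyond the tip, along the stand's x, lying across the arm and 24 mm or more above the seat, with the arm inside the handle's opening
- flux_jar: bystander: amber jar, 44 across, 50 tall, beside the holder; origin centre of its underside (mm); to be left alone
- solder_spool: bystander: yellow spool, 54 across, 40 tall, beside the hook stand; origin centre of its underside (mm); to be left alone
- cutters: bystander: flush cutters with black grips lying flat in front of the hook stand, about 135 x 48 x 12 (mm); to be left alone
- screwdriver: bystander: yellow-handled screwdriver lying flat, 170 long (mm); to be left alone
- spare_board: bystander: small green circuit board lying flat, 90 x 70 x 8 with chips and cans up to 20 high (mm); to be left alone
Mind the look-alikes: they are no part of the job. Leave any green look-alike of the hook_stand alone.

How it is judged:
On the way, in this order (a step that is already met when the one before it is completed fails the run):
1. the basket hangs by its handle bar in the hook, let go (distance between bar and seat below 0.015 m and contact force between basket and hook_stand above 0.3 N and contact force between basket and the fingers below 0.1 N and contact force between basket and the arm below 0.1 N and angle between basket's own z axis and vertical below 0.35 rad), for 0.3 s.
2. the jaw is held by the gripper with its pointer on the red band (x of pointer in the frame of mark between -0.005 and 0.005 m and contact force between jaw and the fingers above 2 N and contact force between jaw and basket below 0.1 N), for 0.5 s.
At the end, for the whole second after the job is handed in: The basket hangs on the hook alone (bar within 15 mm of the seat, tilted less than 0.35 rad, not touched by the robot), and the gripper's fingers still hold the jaw (more than 2 N, nothing propping it), standing still with its pointer within 5 mm of the middle of the red band (all of step 1 and all of step 2 and linear speed of jaw below 0.01 m/s and linear speed of basket below 0.1 m/s); the arm keeps its last pose, push and grip.
It fails at once if a bystander is disturbed (moved more than 30 mm) (distance of any of flux_jar, solder_spool, cutters, screwdriver, spare_board from where it was at the start of the episode above 0.03 m).
It fails at once if the basket is tipped (more than 0.7 rad), so that its parts would spill (angle between basket's own z axis and vertical above 0.7 rad).
It also fails if it takes over 53 s, if anything falls off the work surface, if the arm or the gripper's body presses on something with over 40 N, if the wrist force passes 120 N, or if a joint passes its speed limit or range.

ROBOT

A 6-joint arm with a two-finger parallel gripper is mounted at the origin on the work surface. World frame = base frame: x ahead of the robot, y to its left, z up, the work surface at z = 0. Lengths are in m, angles in rad, forces in N, time in s.
With the tool pointing down it reaches from about 0.35 to 0.775 m from the base axis. Payload 5.5 kg.
Tool frame: the origin (TCP) lies midway between the tips of the shut fingers; the grasp point (between the pads) lies 19 mm behind it; z points along the fingers, y is the line along which they close (so a half turn about z gives the same grasp; the last joint's range is limited). The gripper opens to 85 mm and grips with 20 to 120 N. Pads are 22 mm wide; open, the fingers measure 114 mm over their backs; the gripper's body (76 mm by 85 mm) begins 54 mm behind the grasp point. The pads swing forward as they close: fully open they stand 13 mm farther back than shut.
Start: joints at [-1.447, 0.313, 0.046, 1.304, 0, 1.431], TCP at [0.15, -0.555, 0.231] pointing down, gripper open.
Joint ranges: [-2.76, 2.76], [-0.86, 1.69], [-1.03, 1.26], [-2.2, 2.34], [-1.47, 1.5], [-3.14, 3.14]. Speed limits (rad/s): [2.57, 2.57, 3.14, 3.14, 3.14, 3.14].

INTERFACE

Orientations are given as a unit quaternion [w, x, y, z].
In Python, from workcell import env gives the robot as it stands.
- The arm moves only by the tool move_arm, never from a script. Its argument "targets" is a list of rows, each a list of 3 entries, a list of its own where there are three numbers: the shift along the tool's x, y, z in mm, then the turn, a rotation vector about the tool's x, y, z in units of 10 degrees (1.0 is 10 degrees), then the closure, from -1 (fully open) to 1 (shut). In form: [[[dx, dy, dz], [ax, ay, az], gripper], ...]. A call has 1 to 5 rows; each row is the pose to reach, as a shift and turn from the pose commanded when the call began, along the tool's axes at that moment; what a row does not reach only later rows make up. A row lasts 1/8 s, in which the tool goes at most 62.5 mm and 10.7 degrees, less where a joint would pass 70% of its speed; a pose out of reach is approached as far as the arm can. A call with a gripper value outside its range is refused whole. The fingers move at their own pace and stop on an object; "squeeze" is the grip in N (left out, the last holds). Time passes only in rows, so rows that repeat a pose let the fingers close. It gives the time, the measured TCP pose, the force, the opening and the grip force at its end, in the units of the state.
- env.get_state(): the state, without advancing time (a new reading comes with each control period).
- env.read_camera(name): name is "scene" or "top" or "wrist"; returns a dict with "pixels" (384x512x3 uint8, red, green, blue), "fovy" (degrees; the focal length in pixels is half the picture's height over the tangent of half this angle, whatever the lens; pixels are square), "cx", "cy" (the principal point, pixels), "extrinsics" (4x4, takes a point from world to camera coordinates); the wrist camera has in their place "mount" (4x4, takes a point from camera to tool coordinates, whose origin is the TCP and whose axes are the flange's). Camera axes: x right, y up, looking along -z (the intrinsics and any distortion apply to the point x, -y, -z); pixel columns grow to the right and rows downward; lengths in m; the calibration is good to about 2 mm. A picture is of the moment at which its call begins: read the wrist's pose just before it. There is no depth.
- env.hand_in(): hands the job in; it is judged then, once.
Trained networks look in a picture, given as the dict that the camera call returned (one of the last four; its "shot" number tells which), for a name from the list of things; names that differ only in an ending like _2 or _b are one class to them, and where a whole thing is asked for, a point or a joint stands for the part that bears it (a point fixed in the world has none). Each returns a list of dicts, best first, with "confidence" (0 to 1); they miss things now and then, are a little off and sometimes report something else, mostly with a low value. They report only what shows in the picture. A call takes as long as a camera call. They do not tell look-alikes from the thing itself.
- env.spot_in(thing, picture): "centre" ([x, y, z] in m, in world coordinates, good to about 4 mm: the middle of the surface that is visible of it).
- env.regions_of(thing, picture): "mask" (384x512 bool, what is visible of it).
- env.landmark_of(thing, picture): "centre" ([x, y, z] in m, in world coordinates, good to about 4 mm: a listed point, or the origin of a listed thing).
The state is a dict: "clock": time; "joint_pos": joint angles; "qvel": joint speeds; "tau": joint torques, N m; "tcp_pos": TCP position; "orientation": TCP orientation; "wrist_force": force on the tool from outside, world axes, zero at the start; "ft_torque": the same for the moment, N m; "finger_gap": finger opening in m; "grip_force": force on a finger pad.
Only numpy, scipy, OpenCV 4.12 (cv2) and the standard library are available. Lean on these libraries where they do the work, as an engineer would, in place of code of your own. Each camera call takes 0.05 s, during which the arm holds its last target. There are 200 camera calls.

## Working session

There is one attempt and no reset: what is moved stays moved. The work goes in short steps, Python scripts to look and compute and a tool call to move; the robot and the scene stay as the last step left them, time stands still between calls to the robot, and variables do not carry over. Pictures are saved under pics/ and viewed, at most 13 in all, crops included, and the job is handed in when it is done.

Besides the shell and the picture viewer there is one more tool, called after "Emit:" by a JSON object that holds its "op" and its "data", one argument or row to a line. move_arm: Moves the arm, as the interface text tells. Its arguments: {"type":"object","properties":{"targets":{"type":"array","items":{"type":"array"}},"squeeze":{"type":"number"}},"required":["targets"]}

```bash
mkdir -p pics
cat > h.py <<'E'
from workcell import env
import numpy as np, cv2
from scipy.spatial.transform import Rotation as R
def Rq(q): return R.from_quat([q[1],q[2],q[3],q[0]])
def save(p,n): cv2.imwrite('pics/'+n,p['pixels'][:,:,::-1])
def proj(p,X):
    E=np.array(p['extrinsics']);c=E[:3,:3]@np.array(X)+E[:3,3]
    f=192/np.tan(np.radians(p['fovy'])/2); return (p['cx']+f*c[0]/-c[2],p['cy']-f*c[1]/-c[2])
def tool(s,X):  # world point -> tool shift mm
    return Rq(s['orientation']).inv().apply(np.array(X)-s['tcp_pos'])*1000
E
python3 - <<'E'
from h import *
s=env.get_state();print(s['clock'],s['tcp_pos'],s['orientation'])
print(Rq(s['orientation']).as_matrix().round(3))
ps=[env.read_camera(c) for c in('scene','top')]
print({k:v for k,v in ps[0].items() if k!='pixels'})
cv2.imwrite('pics/a.png',cv2.resize(ps[0]['pixels'][:,:,::-1],(800,600)))
cv2.imwrite('pics/b.png',cv2.resize(ps[1]['pixels'][:,:,::-1],(800,600)))
for c,p in zip('st',ps):
  for t in ['holder','jaw','jaw_tab','pointer','mark','basket','bar','grip','hook_stand','seat','flux_jar','solder_spool','cutters','screwdriver','spare_board']:
    print(c,t,[(np.round(d['centre'],3).tolist(),round(d['confidence'],2),np.round(proj(p,d['centre'])).tolist()) for d in env.landmark_of(t,p)])
E
```

```text
0.0 [ 0.14984785 -0.55461773  0.23040399] [-9.01481230e-04  9.91314866e-01  1.31506746e-01 -2.35706788e-07]
[[ 0.965  0.261 -0.   ]
 [ 0.261 -0.965  0.002]
 [ 0.    -0.002 -1.   ]]
{'fovy': 53.661557441250295, 'cx': 255.89591994687186, 'cy': 203.48792345783986, 'extrinsics': array([[-4.04003481e-01,  9.14756993e-01, -9.11847129e-04,
         2.68939844e-01],
       [-7.32987758e-01, -3.23128197e-01,  5.98595954e-01,
         3.40967488e-01],
       [ 5.47275191e-01,  2.42503222e-01,  8.01050593e-01,
        -1.63852338e+00],
       [ 0.00000000e+00,  0.00000000e+00,  0.00000000e+00,
         1.00000000e+00]]), 'shot': 1}
s holder [([0.545, 0.182, -0.001], 0.72, [319.0, 238.0]), ([0.613, -0.09, -0.004], 0.69, [238.0, 227.0])]
s jaw [([0.53, 0.182, 0.034], 0.87, [322.0, 229.0]), ([0.61, 0.18, 0.141], 0.37, [318.0, 230.0])]
s jaw_tab [([0.534, 0.183, 0.081], 0.57, [324.0, 222.0])]
s pointer [([0.541, 0.252, 0.043], 0.92, [341.0, 237.0]), ([0.612, 0.181, 0.162], 0.56, [319.0, 227.0])]
s mark []
s basket [([0.613, 0.184, 0.026], 0.83, [314.0, 250.0]), ([0.611, 0.179, 0.142], 0.26, [317.0,
[... 1282 characters left out ...]
177, 0.136], 0.83, [198.0, 185.0])]
t grip [([0.614, 0.18, 0.164], 0.71, [196.0, 182.0])]
t hook_stand [([0.607, -0.18, 0.004], 0.74, [308.0, 189.0]), ([0.692, -0.521, -0.001], 0.7, [405.0, 165.0])]
t seat [([0.534, -0.176, 0.197], 0.71, [317.0, 207.0]), ([0.622, -0.532, 0.198], 0.7, [438.0, 177.0])]
t flux_jar [([0.634, 0.048, 0.003], 0.54, [242.0, 182.0])]
t solder_spool [([0.615, -0.088, 0.001], 0.78, [281.0, 187.0]), ([0.468, -0.478, -0.0], 0.73, [395.0, 229.0])]
t cutters [([0.459, -0.161, -0.003], 0.75, [303.0, 232.0])]
t screwdriver [([0.534, 0.179, 0.082], 0.62, [200.0, 210.0]), ([0.467, -0.477, -0.0], 0.61, [395.0, 230.0])]
t spare_board [([0.496, 0.47, -0.0], 0.93, [120.0, 222.0])]
```

View pics/a.png

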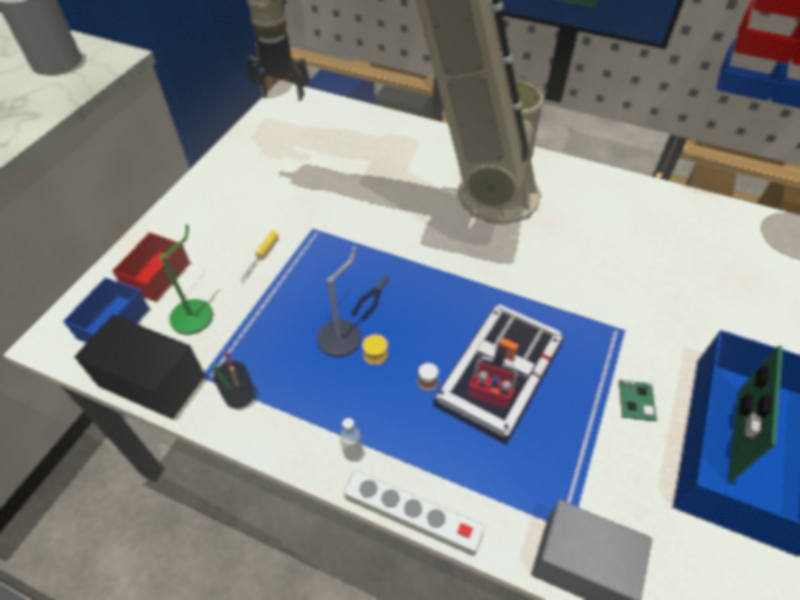

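View pics/b.png

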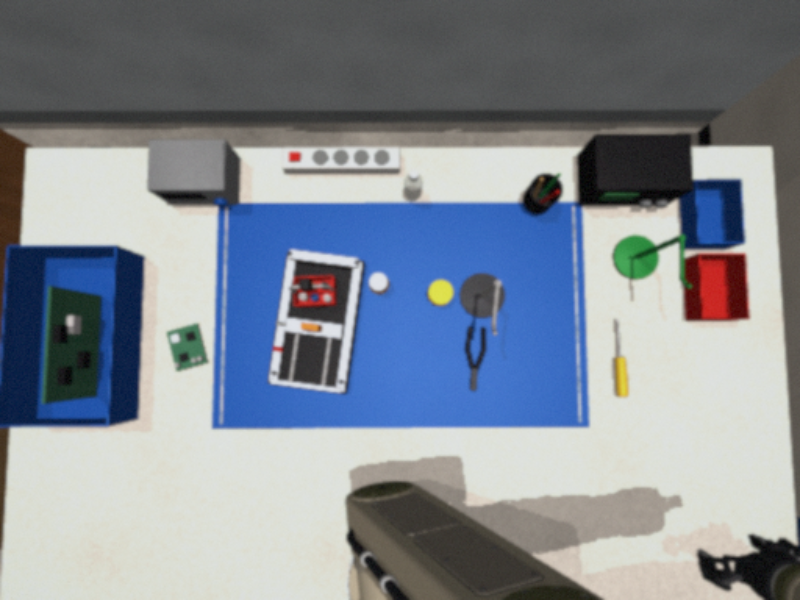

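The red basket with a handle sits in the holder at (492,382) in the scene view. The empty red tray at (150,265) has no handle, so I reject it. The grey steel stand is at (340,335). The green stand at (190,315) is the look-alike. I'll check this choice in one crop and estimate the yaws from it.

Run:
```python
from h import *
p=env.read_camera('scene');c=p['pixels'][130:290,190:380,::-1]
cv2.imwrite('pics/c.png',cv2.resize(c,None,fx=3.7,fy=3.7,interpolation=cv2.INTER_CUBIC))
```

```text
(no output)
```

View pics/c.png

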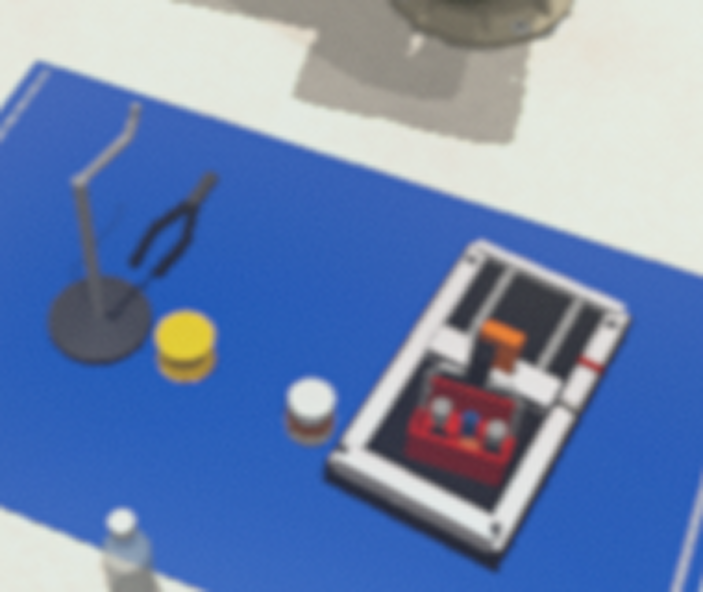

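Emit:
{"op": "move_arm", "data": {
  "targets": [
    [[100, -90, -40], [0, 0, 1], -1],
    [[145, -130, -40], [0, 0, 2], -1],
    [[190, -175, -40], [0, 0, 2.2], -1],
    [[235, -220, -40], [0, 0, 2.2], -1],
    [[280, -265, -40], [0, 0, 2.2], -1]
  ]
}}

```text
clock: 2.28
tcp_pos: [0.3131, -0.291, 0.2698]
orientation: [0.0, 0.998, -0.06, 0.001]
wrist_force: [1.0, -1.3, 0.1]
finger_gap: 0.0848
grip_force: 0.0
```

The crop confirms the choice: grey stand at (95,320) with its tip at (135,105), and the red basket with black grip at (465,440) in the holder. The red band is at (592,365) on the +y rail.

Emit:
{"op": "move_arm", "data": {
  "targets": [
    [[24, -57, -4], [0, 0, 0], -1],
    [[47, -114, -8], [0, 0, 0], -1],
    [[71, -171, -12], [0, 0, 0], -1],
    [[95, -228, -20], [0, 0, 0], -1],
    [[118, -285, -30], [0, 0, 0], -1]
  ]
}}

```text
clock: 2.9
tcp_pos: [0.4643, -0.0218, 0.2997]
orientation: [0.0, 0.998, -0.06, 0.0]
wrist_force: [1.2, -1.7, 0.4]
finger_gap: 0.0855
grip_force: 0.0
```

Emit:
{"op": "move_arm", "data": {
  "targets": [
    [[23, -57, 0], [0, 0, 0], -1],
    [[46, -114, 0], [0, 0, 0], -1],
    [[60, -146, 0], [0, 0, 0], -1],
    [[60, -146, 0], [0, 0, 0], -1]
  ]
}}

```text
clock: 3.4
tcp_pos: [0.5389, 0.0664, 0.2988]
orientation: [-0.019, 1.0, -0.023, -0.001]
wrist_force: [-0.1, -0.1, -0.5]
finger_gap: 0.0854
grip_force: 0.0
```

```bash
cat >> h.py <<'E'
def wrist():
    s=env.get_state();p=env.read_camera('wrist');M=np.array(p['mount']);T=np.eye(4)
    T[:3,:3]=Rq(s['orientation']).as_matrix();T[:3,3]=s['tcp_pos']
    W=T@M; p['W']=W; p['s']=s; return p
def wproj(p,X):
    q=dict(p);q['extrinsics']=np.linalg.inv(p['W']);return proj(q,X)
def wray(p,uv,z):
    f=192/np.tan(np.radians(p['fovy'])/2)
    d=p['W'][:3,:3]@np.array([(uv[0]-p['cx'])/f,-(uv[1]-p['cy'])/f,-1]);o=p['W'][:3,3]
    return o+d*(z-o[2])/d[2]
E
python3 - <<'E'
from h import *
p=wrist();save(p,'d.png');s=p['s'];print(s['clock'],s['tcp_pos'],s['orientation'],s['qvel'].round(3) if hasattr(s['qvel'],'round') else s['qvel'])
print(p['W'].round(3),[k for k in p])
for t in ['holder','jaw','jaw_tab','pointer','mark','basket','bar','grip']:
    for d in env.landmark_of(t,p): print(t,np.round(d['centre'],4),round(d['confidence'],2),np.round(wproj(p,d['centre'])))
E
```

```text
3.4 [0.53893314 0.06640379 0.29875442] [-1.91724956e-02  9.99553951e-01 -2.28917138e-02 -5.32581757e-04] [ 0.016  0.011  0.02   0.024  0.011 -0.   ]
[[-0.045  0.959  0.279  0.61 ]
 [-0.998 -0.034 -0.047  0.057]
 [-0.036 -0.28   0.959  0.441]
 [ 0.     0.     0.     1.   ]] ['pixels', 'fovy', 'cx', 'cy', 'mount', 'shot', 'W', 's']
holder [ 0.5502  0.1819 -0.0037] 0.6 [182. 150.]
jaw [0.5336 0.1848 0.0317] 0.81 [173. 168.]
jaw [ 6.041e-01 -1.800e-01  5.000e-04] 0.3 [469.  95.]
jaw_tab [0.5377 0.1852 0.0829] 0.57 [159. 173.]
pointer [0.5449 0.2574 0.0397] 0.84 [111. 162.]
mark [0.4948 0.2591 0.0366] 0.61 [118. 201.]
basket [0.6146 0.1796 0.0308] 0.96 [170. 100.]
bar [ 5.516e-01  1.798e-01 -3.000e-04] 0.45 [182. 150.]
grip [0.617  0.1824 0.1655] 0.91 [115.  97.]
grip [0.6117 0.1826 0.1353] 0.69 [131. 103.]
grip [ 0.6063 -0.1785  0.0027] 0.64 [469.  93.]
```

View pics/d.png

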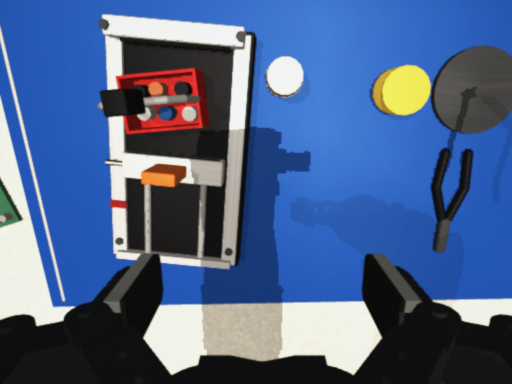

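The view shows the basket at (165,100) with its grip at (125,102). The pointer is at (113,162), the red band at (118,204) and the tab at (163,176). The arm stopped short of its target, so I'll check the joints.

Run:
```python
from h import *
s=env.get_state();print(np.round(s['joint_pos'],3),s['qvel'])
```

```text
[-0.049  0.236  0.108  1.444  0.038  3.141] [ 0.00554541  0.00201717  0.0009007  -0.00105988  0.0003069  -0.00049083]
```

Joint 6 is at its limit, so I'll use the half-turn equivalent of the grasp.

Emit:
{"op": "move_arm", "data": {
  "targets": [
    [[0, 0, 0], [0, 0, -1], -1],
    [[0, 0, 0], [0, 0, -2], -1],
    [[0, 0, 0], [0, 0, -3], -1],
    [[0, 0, 0], [0, 0, -4], -1],
    [[0, 0, 0], [0, 0, -5], -1]
  ]
}}

```text
clock: 4.47
tcp_pos: [0.5382, 0.0654, 0.2995]
orientation: [-0.017, 0.915, 0.403, 0.008]
wrist_force: [0.0, -0.5, 0.7]
finger_gap: 0.0854
grip_force: 0.0
```

Emit:
{"op": "move_arm", "data": {
  "targets": [
    [[0, 0, 0], [0, 0, -1], -1],
    [[0, 0, 0], [0, 0, -2], -1],
    [[0, 0, 0], [0, 0, -3], -1],
    [[0, 0, 0], [0, 0, -4], -1],
    [[0, 0, 0], [0, 0, -5], -1]
  ]
}}

```text
clock: 5.1
tcp_pos: [0.5381, 0.0654, 0.2995]
orientation: [-0.012, 0.659, 0.752, 0.015]
wrist_force: [0.1, 0.6, 0.5]
finger_gap: 0.0856
grip_force: 0.0
```

Emit:
{"op": "move_arm", "data": {
  "targets": [
    [[0, 0, 0], [0, 0, -1], -1],
    [[0, 0, 0], [0, 0, -2], -1],
    [[0, 0, 0], [0, 0, -3], -1],
    [[0, 0, 0], [0, 0, -4], -1],
    [[0, 0, 0], [0, 0, -5], -1]
  ]
}}

```text
clock: 5.72
tcp_pos: [0.5382, 0.0654, 0.2994]
orientation: [-0.005, 0.279, 0.96, 0.018]
wrist_force: [-0.2, -0.3, -0.1]
finger_gap: 0.0853
grip_force: 0.0
```

Emit:
{"op": "move_arm", "data": {
  "targets": [
    [[0, 0, 0], [0, 0, -1], -1],
    [[0, 0, 0], [0, 0, -2], -1],
    [[0, 0, 0], [0, 0, -3], -1],
    [[0, 0, 0], [0, 0, -3], -1],
    [[0, 0, 0], [0, 0, -3], -1]
  ]
}}

```text
clock: 6.35
tcp_pos: [0.5382, 0.0655, 0.2994]
orientation: [-0.0, 0.025, 0.999, 0.019]
wrist_force: [-0.2, 0.1, -0.1]
finger_gap: 0.0856
grip_force: 0.0
```

Run:
```python
from h import *
s=env.get_state();print(np.round(s['joint_pos'],3),s['tcp_pos'],Rq(s['orientation']).as_matrix().round(3))
```

```text
[-0.048  0.237  0.108  1.443  0.038  0.002] [0.53823371 0.06550297 0.29939653] [[-0.999  0.05   0.001]
 [ 0.05   0.998  0.038]
 [ 0.001  0.038 -0.999]]
```

```bash
cat >> h.py <<'E'
def maskang(p,t,z):
    out=[]
    for r in env.regions_of(t,p)[:2]:
        v,u=np.nonzero(r['mask']); 
        X=np.array([wray(p,(a,b),z)[:2] for a,b in zip(u,v)])
        (c,w,a)=cv2.minAreaRect((X*1000).astype(np.float32)); out.append((round(r['confidence'],2),len(u),np.round(c,1),np.round(w,1),round(a,1)))
    return out
def turn(s,yaw): # turn units to get tool down with tool x at world angle yaw (deg)
    a=np.radians(yaw);T=np.array([[np.cos(a),np.sin(a),0],[np.sin(a),-np.cos(a),0],[0,0,-1]])
    return (Rq(s['orientation']).inv()*R.from_matrix(T)).as_rotvec(degrees=True)/10
E
python3 - <<'E'
from h import *
p=wrist();save(p,'e.png');s=p['s']
for t in ['holder','jaw','jaw_tab','pointer','mark','basket','bar','grip','flux_jar']:
    for d in env.landmark_of(t,p): print(t,np.round(d['centre'],4),round(d['confidence'],2),np.round(wproj(p,d['centre'])))
print('holder',maskang(p,'holder',.036),'basket',maskang(p,'basket',.072),'jaw',maskang(p,'jaw',.051))
print(turn(s,173),tool(s,[.612,.18,.25]))
E
```

```text
holder [ 0.5515  0.1812 -0.001 ] 0.67 [342. 161.]
jaw [0.534  0.1833 0.0339] 0.76 [352. 152.]
jaw [0.6145 0.1802 0.031 ] 0.57 [347. 214.]
jaw_tab [0.5352 0.1814 0.0822] 0.88 [363. 160.]
jaw_tab [ 0.5509  0.1803 -0.006 ] 0.15 [341. 160.]
pointer [0.5447 0.2551 0.0411] 0.88 [412. 158.]
pointer [ 0.5539  0.1818 -0.0025] 0.46 [343. 163.]
mark [0.4946 0.2617 0.0334] 0.49 [418. 115.]
basket [0.6117 0.1785 0.029 ] 0.7 [346. 211.]
bar [0.6113 0.1839 0.1364] 0.7 [381. 245.]
grip [0.6174 0.1809 0.1652] 0.69 [389. 264.]
flux_jar [0.6316 0.0502 0.001 ] 0.67 [248. 224.]
holder [] basket [(0.65, 5254, array([611.9, 187.6]), array([133.7,  88.9]), 72.6), (0.35, 2323, array([ 469.6, -129.7]), array([ 41. , 119.1]), 84.1)] jaw [(0.92, 2927, array([535.9, 190. ]), array([142.2,  32.1]), 82.3)]
[ 0.21920992 -0.01515151  0.41152832] [-67.97707337 116.08624095  53.79735718]
```

View pics/e.png

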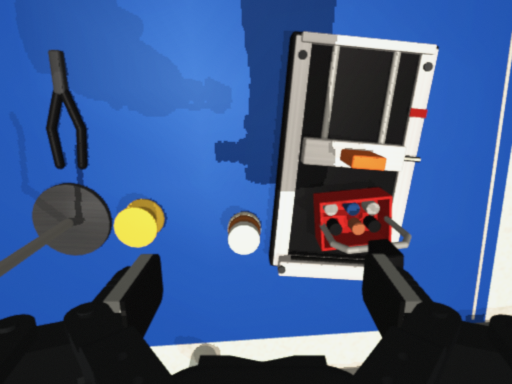

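The view shows the basket with its front rim running from (317,197) to (390,189), the tab at (363,160), the pointer at (412,158) and the band at (418,113).

Run:
```python
from h import *
p=wrist()
def ang(a,b,z):
    A=wray(p,a,z);B=wray(p,b,z);d=B-A;return A.round(4),B.round(4),np.degrees(np.arctan2(-d[0],d[1])).round(2)
print('rim',ang((317,197),(390,189),.072),'side',ang((317,197),(321,249),.072))
print('railR',ang((397,60),(385,140),.031),'railL',ang((333,60),(325,140),.031)),
print('holder end',ang((305,33),(437,47),.042))
print('holder side',ang((297,35),(271,268),.036))
print('mark',wray(p,(418,113),.036),'pointer',wray(p,(412,158),.045))
px=p['pixels'].astype(int);m=(px[...,0]>120)&(px[...,1]<70)&(px[...,2]<80);m[:,:300]=0
n,l,st,c=cv2.connectedComponentsWithStats(m.astype(np.uint8))
for i in range(1,n):
    if st[i][4]>20:
        v,u=np.nonzero(l==i);X=np.array([wray(p,q,.072 if st[i][4]>500 else .036)[:2] for q in zip(u,v)])*1000
        print(st[i],c[i],cv2.minAreaRect(X.astype(np.float32)))
```

```text
rim (array([0.577 , 0.1333, 0.072 ]), array([0.5723, 0.2171, 0.072 ]), np.float64(3.22)) side (array([0.577 , 0.1333, 0.072 ]), array([0.6419, 0.138 , 0.072 ]), np.float64(-85.88))
railR (array([0.4314, 0.2334, 0.031 ]), array([0.5217, 0.2245, 0.031 ]), np.float64(-95.65)) railL (array([0.4282, 0.1597, 0.031 ]), array([0.518, 0.151, 0.031]), np.float64(-95.55))
holder end (array([0.4007, 0.1264, 0.042 ]), array([0.4208, 0.2728, 0.042 ]), np.float64(-7.82))
holder side (array([0.4014, 0.1185, 0.036 ]), array([0.6821, 0.0788, 0.036 ]), np.float64(-98.06))
mark [0.49134097 0.26018565 0.036     ] pointer [0.54297402 0.25280468 0.045     ]
[409 109  18   9 120] [417.6   113.025] ((491.3797912597656, 259.6889343261719), (19.682172775268555, 8.256892204284668), 83.4019775390625)
[352 154  27   3  35] [364.88571429 154.85714286] ((537.9328002929688, 198.9761962890625), (32.06302261352539, 2.4370598793029785), 86.98054504394531)
[319 196  73  38 731] [347.42407661 210.83036936] ((602.4937133789062, 177.7505645751953), (42.07418441772461, 83.87279510498047), 2.2687253952026367)
[354 206  15  19 105] [360.87619048 215.28571429] ((615.4948120117188, 196.31161499023438), (15.809094429016113, 20.37051773071289), 58.247066497802734)
[388 226   3  17  35] [388.68571429 232.97142857] ((643.3377075195312, 234.3971405029297), (22.849225997924805, 2.6408421993255615), 3.3507587909698486)
[320 230  16  21 109] [323.82568807 242.70642202] ((650.3231201171875, 148.1456298828125), (33.43385314941406, 15.608388900756836), 33.11684036254883)
```

Emit:
{"op": "move_arm", "data": {
  "targets": [
    [[-30, 50, 30], [0.1, 0, -0.3], -1],
    [[-60, 100, 60], [0.2, 0, -0.6], -1],
    [[-68, 115, 74], [0.22, 0, -0.6], -1],
    [[-68, 115, 74], [0.22, 0, -0.6], -1]
  ]
}}

```text
clock: 7.55
tcp_pos: [0.611, 0.1811, 0.2274]
orientation: [-0.002, -0.03, 1.0, -0.0]
wrist_force: [-0.3, -0.7, -0.9]
finger_gap: 0.0854
grip_force: 0.0
```

Run:
```python
from h import *
p=wrist();save(p,'f.png');s=p['s'];print(s['tcp_pos'],Rq(s['orientation']).as_matrix().round(3),np.round(s['joint_pos'],3))
ps=env.read_camera('scene'); pt=env.read_camera('top')
for q in (p,ps,pt):
  for t in ['bar','grip','basket']:
    for d in env.landmark_of(t,q): print(t,np.round(d['centre'],4),round(d['confidence'],2))
for t in ['hook_stand','seat']:
  for q in (ps,pt):
    for d in env.landmark_of(t,q): print(t,np.round(d['centre'],4),round(d['confidence'],2))
print(turn(s,183),tool(s,[.612,.18,.145]))
```

```text
[0.61099648 0.18107556 0.22737411] [[-0.998 -0.059 -0.003]
 [-0.059  0.998 -0.001]
 [ 0.003 -0.001 -1.   ]] [ 0.162  0.442  0.225  1.357 -0.     0.103]
bar [0.6118 0.1802 0.1385] 0.79
grip [0.6141 0.1805 0.1637] 0.75
basket [0.6154 0.181  0.0309] 0.82
bar [0.6139 0.1813 0.1387] 0.66
grip [ 0.534  -0.1725  0.1983] 0.71
grip [0.6121 0.179  0.1675] 0.6
grip [0.5404 0.2545 0.0458] 0.51
basket [0.6126 0.1829 0.0284] 0.98
bar [0.6082 0.1785 0.137 ] 0.79
grip [0.6096 0.1814 0.1631] 0.75
basket [0.6154 0.18   0.0304] 0.96
basket [0.6099 0.1772 0.1337] 0.67
hook_stand [ 0.6933 -0.5217 -0.0011] 0.61
hook_stand [ 0.61   -0.1804  0.0011] 0.59
hook_stand [ 0.6052 -0.1805 -0.0008] 0.8
hook_stand [ 6.897e-01 -5.215e-01 -2.000e-04] 0.57
hook_stand [0.5349 0.1849 0.0297] 0.52
seat [ 0.5333 -0.1735  0.1976] 0.93
seat [ 0.6169 -0.528   0.1956] 0.8
seat [0.5367 0.1862 0.0827] 0.36
seat [ 0.5277 -0.1741  0.1967] 0.92
seat [ 0.6191 -0.5338  0.2005] 0.92
[-0.00375537 -0.01853818  0.03959146] [-1.20475029 -1.08005037 82.37134927]
```

View pics/f.png

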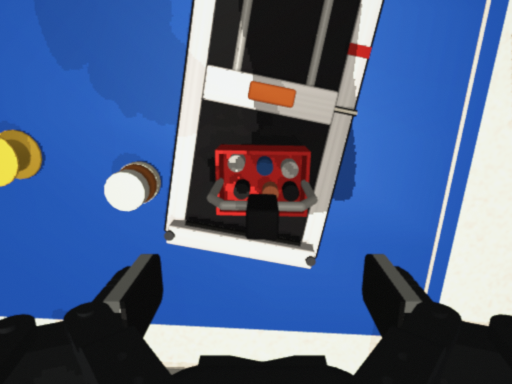

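The grip block at (262,215) is centred between the fingers and the bar runs parallel to their closing line, so I'm descending and closing.

Emit:
{"op": "move_arm", "data": {
  "targets": [
    [[-1, -1, 40], [0, 0, 0], -1],
    [[-1, -1, 82], [0, 0, 0], -1],
    [[-1, -1, 82], [0, 0, 0], -1],
    [[-1, -1, 82], [0, 0, 0], 1],
    [[-1, -1, 82], [0, 0, 0], 1]
  ],
  "squeeze": 60
}}

```text
clock: 8.98
tcp_pos: [0.6143, 0.1794, 0.1501]
orientation: [0.002, -0.029, 1.0, 0.0]
wrist_force: [-1.5, -0.9, 0.7]
finger_gap: 0.0514
grip_force: 0.0
```

Emit:
{"op": "move_arm", "data": {
  "targets": [
    [[0, 0, 0], [0, 0, 0], 1],
    [[0, 0, 0], [0, 0, 0], 1],
    [[0, 0, 0], [0, 0, 0], 1],
    [[0, 0, 0], [0, 0, 0], 1]
  ]
}}

```text
clock: 9.48
tcp_pos: [0.6135, 0.1794, 0.1488]
orientation: [0.001, -0.029, 1.0, 0.0]
wrist_force: [0.3, 1.4, 5.6]
finger_gap: 0.0191
grip_force: 60.5
```

Emit:
{"op": "move_arm", "data": {
  "targets": [
    [[0, 0, -20], [0, 0, 0], 1],
    [[0, 0, -50], [0, 0, 0], 1],
    [[0, 0, -80], [0, 0, 0], 1],
    [[0, 0, -105], [0, 0, 0], 1],
    [[0, 0, -115], [0, 0, 0], 1]
  ]
}}

```text
clock: 10.1
tcp_pos: [0.613, 0.179, 0.2636]
orientation: [0.001, -0.029, 1.0, -0.0]
wrist_force: [0.1, -0.9, -1.8]
finger_gap: 0.019
grip_force: 59.5
```

Emit:
{"op": "move_arm", "data": {
  "targets": [
    [[25, -20, 0], [0, 0, 0], 1],
    [[60, -55, 0], [0, 0, 0], 1],
    [[95, -95, 0], [0, 0, 0], 1],
    [[125, -130, 0], [0, 0, 0], 1],
    [[150, -170, 0], [0, 0, 0], 1]
  ]
}}

```text
clock: 10.72
tcp_pos: [0.4708, -0.0, 0.2615]
orientation: [-0.001, -0.029, 1.0, 0.0]
wrist_force: [0.2, -1.4, -1.2]
finger_gap: 0.0192
grip_force: 59.4
```

Emit:
{"op": "move_arm", "data": {
  "targets": [
    [[20, -35, 0], [0, 0, 0.3], 1],
    [[27, -59, 0], [0, 0, 0.6], 1],
    [[27, -65, 0], [0, 0, 0.77], 1],
    [[27, -65, 0], [0, 0, 0.77], 1]
  ]
}}

```text
clock: 11.22
tcp_pos: [0.4494, -0.0656, 0.2619]
orientation: [-0.0, 0.039, 0.999, 0.0]
wrist_force: [0.5, -0.1, -1.3]
finger_gap: 0.0191
grip_force: 59.4
```

Run:
```python
from h import *
ps=env.read_camera('scene');pt=env.read_camera('top');s=env.get_state();print(s['tcp_pos'],s['finger_gap'],s['grip_force'],Rq(s['orientation']).as_matrix().round(3),np.round(s['joint_pos'],2))
for q in (ps,pt):
  for t in ['bar','basket','seat','hook_stand']:
    for d in env.landmark_of(t,q): print(t,np.round(d['centre'],4),round(d['confidence'],2))
print(turn(s,175.7),tool(s,[.467,-.170,.240]))
```

```text
[ 0.4495842  -0.06498759  0.26213646] 0.019047059711489536 59.411181807518005 [[-0.997  0.076 -0.   ]
 [ 0.076  0.997  0.001]
 [ 0.     0.001 -1.   ]] [-0.32  0.07 -0.18  1.32  0.   -0.25]
bar [ 0.4469 -0.0663  0.2527] 0.95
basket [ 0.448  -0.0648  0.1435] 0.72
seat [ 0.5273 -0.176   0.1979] 0.83
seat [ 0.6183 -0.5281  0.197 ] 0.83
hook_stand [ 0.6909 -0.5237 -0.0023] 0.8
hook_stand [ 0.6083 -0.1816  0.0029] 0.71
seat [ 0.5331 -0.1774  0.1989] 0.72
seat [ 0.6186 -0.5344  0.1997] 0.67
hook_stand [ 0.605  -0.1809  0.0017] 0.92
hook_stand [ 0.69   -0.5214  0.0008] 0.86
[ 0.00323805 -0.00076299 -0.00338803] [ -25.304564   -103.40854341   22.07465112]
```

Emit:
{"op": "move_arm", "data": {
  "targets": [
    [[-5, -30, 0], [0, 0, 0], 1],
    [[-15, -65, 5], [0, 0, 0], 1],
    [[-25, -95, 15], [0, 0, 0], 1],
    [[-25, -104, 21], [0, 0, 0], 1],
    [[-25, -104, 21], [0, 0, 0], 1]
  ]
}}

```text
clock: 12.35
tcp_pos: [0.4658, -0.1711, 0.2409]
orientation: [-0.0, 0.039, 0.999, 0.001]
wrist_force: [0.3, -1.0, -1.1]
finger_gap: 0.0188
grip_force: 59.5
```

Run:
```python
from h import *
ps=env.read_camera('scene');pt=env.read_camera('top');w=wrist();s=w['s'];print(s['tcp_pos'],Rq(s['orientation']).as_matrix().round(3))
for q in (ps,pt,w):
  for t in ['bar','seat']:
    for d in env.landmark_of(t,q): print(t,np.round(d['centre'],4),round(d['confidence'],2))
print(tool(s,[.533,-.1752,.240]))
a=cv2.resize(ps['pixels'][110:220,180:290],(400,400),interpolation=cv2.INTER_CUBIC);b=cv2.resize(pt['pixels'][150:260,260:370],(400,400),interpolation=cv2.INTER_CUBIC)
cv2.imwrite('pics/g.png',np.hstack([a,b])[:,:,::-1])
```

```text
[ 0.46613618 -0.17044634  0.24173745] [[-0.997  0.076  0.   ]
 [ 0.076  0.997  0.001]
 [-0.     0.001 -1.   ]]
bar [ 0.4629 -0.1725  0.2297] 0.57
seat [ 0.5311 -0.1755  0.1963] 0.93
seat [ 0.6169 -0.5303  0.1962] 0.65
bar [ 0.4632 -0.1714  0.2308] 0.51
bar [0.5364 0.1835 0.0273] 0.37
seat [ 0.6214 -0.5334  0.2028] 0.92
seat [ 0.53   -0.1748  0.2003] 0.68
bar [ 0.4656 -0.1698  0.2307] 0.75
bar [ 0.4582 -0.1595  0.001 ] 0.44
seat [ 0.5326 -0.1732  0.1966] 0.71
[-67.03105506   0.36724345   1.75747252]
```

View pics/g.png

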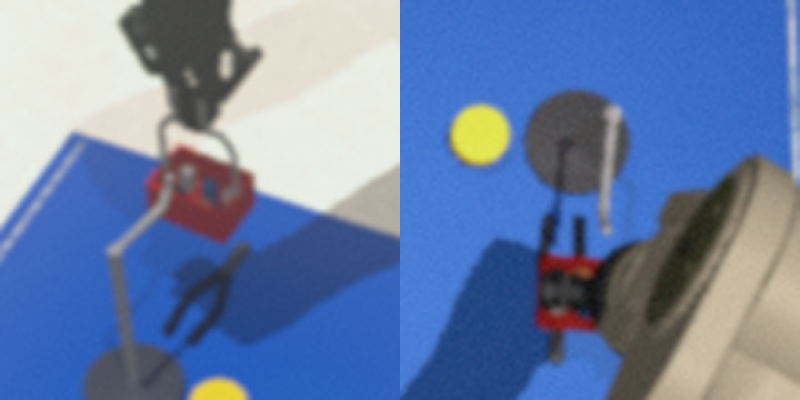

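The left crop shows the hook arm's tip at (172,180), in line with the handle opening. The right crop shows the basket in front of the tip. I'll slide it on.

Emit:
{"op": "move_arm", "data": {
  "targets": [
    [[-15, 0, 0], [0, 0, 0], 1],
    [[-35, 0, 0], [0, 0, 0], 1],
    [[-52, 0, 0], [0, 0, 0], 1],
    [[-66, 0, 0], [0, 0, 0], 1],
    [[-66, 0, 0], [0, 0, 0], 1]
  ]
}}

```text
clock: 13.42
tcp_pos: [0.5334, -0.1764, 0.2411]
orientation: [0.0, 0.038, 0.999, 0.0]
wrist_force: [-1.4, 0.2, -2.1]
finger_gap: 0.019
grip_force: 59.6
```

Emit:
{"op": "move_arm", "data": {
  "targets": [
    [[0, 0, 8], [0, 0, 0], 1],
    [[0, 0, 18], [0, 0, 0], 1],
    [[0, 0, 26], [0, 0, 0], 1],
    [[0, 0, 31], [0, 0, 0], 1],
    [[0, 0, 31], [0, 0, 0], 1]
  ]
}}

```text
clock: 14.05
tcp_pos: [0.5346, -0.1771, 0.2116]
orientation: [0.003, 0.038, 0.999, -0.001]
wrist_force: [6.7, 0.5, -0.2]
finger_gap: 0.0188
grip_force: 59.9
```

Run:
```python
from h import *
ps=env.read_camera('scene');pt=env.read_camera('top');w=wrist();s=w['s'];print(s['tcp_pos'],s['wrist_force'])
for q in (ps,pt,w):
  for t in ['bar','seat']:
    for d in env.landmark_of(t,q): print(t,np.round(d['centre'],4),round(d['confidence'],2))
```

```text
[ 0.53470632 -0.17711359  0.21157965] [ 7.9092633  -0.57010443 -0.10441486]
bar [ 0.5301 -0.1745  0.2018] 0.66
bar [ 0.4954  0.4684 -0.0031] 0.52
seat [ 0.5319 -0.1751  0.1971] 0.87
bar [ 0.5334 -0.181   0.2014] 0.67
seat [ 0.5308 -0.1758  0.1985] 0.79
seat [ 0.62   -0.534   0.1991] 0.57
bar [ 0.5346 -0.1742  0.2008] 0.6
seat [ 0.5324 -0.1713  0.1958] 0.92
```

Emit:
{"op": "move_arm", "data": {
  "targets": [
    [[-4, 0, 0], [0, 0, 0], 1],
    [[-4, 0, 3], [0, 0, 0], 1],
    [[-4, 0, 3], [0, 0, 0], 1]
  ]
}}

```text
clock: 14.88
tcp_pos: [0.5375, -0.177, 0.2086]
orientation: [0.002, 0.038, 0.999, -0.0]
wrist_force: [4.1, -0.2, 4.6]
finger_gap: 0.0191
grip_force: 60.6
```

Emit:
{"op": "move_arm", "data": {
  "targets": [
    [[0, 0, 0], [0, 0, 0], -0.2],
    [[0, 0, 0], [0, 0, 0], -0.2],
    [[0, 0, 0], [0, 0, 0], -0.2],
    [[0, 0, 0], [0, 0, 0], -0.2]
  ]
}}

```text
clock: 15.38
tcp_pos: [0.536, -0.1766, 0.2073]
orientation: [-0.0, 0.038, 0.999, 0.0]
wrist_force: [0.2, 0.2, 0.0]
finger_gap: 0.051
grip_force: 0.0
```

Emit:
{"op": "move_arm", "data": {
  "targets": [
    [[0, 0, -10], [0, 0, 0], -0.2],
    [[0, 0, -30], [0, 0, 0], -0.2],
    [[0, 0, -60], [0, 0, 0], -0.2],
    [[0, 0, -90], [0, 0, 0], -0.4],
    [[0, 0, -100], [0, 0, 0], -0.6]
  ]
}}

```text
clock: 16.0
tcp_pos: [0.537, -0.177, 0.3102]
orientation: [0.002, 0.038, 0.999, -0.001]
wrist_force: [0.0, -1.2, -0.2]
finger_gap: 0.0685
grip_force: 0.0
```

Run:
```python
from h import *
ps=env.read_camera('scene');w=wrist();s=w['s'];print(s['tcp_pos'],s['finger_gap'],s['joint_pos'])
for q in (ps,w):
  for t in ['bar','basket','seat','jaw_tab','pointer','mark']:
    for d in env.landmark_of(t,q): print(t,np.round(d['centre'],4),round(d['confidence'],2))
a=cv2.resize(ps['pixels'][110:220,180:290],(400,400),interpolation=cv2.INTER_CUBIC)
b=cv2.resize(w['pixels'],(400,400),interpolation=cv2.INTER_AREA)
cv2.imwrite('pics/h.png',np.hstack([a,b])[:,:,::-1])
```

```text
[ 0.53704151 -0.17706122  0.31034508] 0.06819443318335601 [-4.60585490e-01  2.83298911e-01  1.96783998e-01  1.47958229e+00
  3.00357650e-04 -3.83674741e-01]
bar [ 0.5359 -0.1784  0.198 ] 0.81
bar [ 0.6055 -0.1808  0.0017] 0.22
basket [ 0.5318 -0.1765  0.0884] 0.88
basket [0.5337 0.1843 0.0804] 0.34
seat [ 0.6206 -0.5283  0.1969] 0.87
seat [ 0.5308 -0.1741  0.1996] 0.75
jaw_tab [0.534  0.1821 0.0807] 0.65
pointer [0.5431 0.2532 0.0479] 0.56
bar [ 0.5377 -0.1769  0.1962] 0.92
bar [ 0.4549 -0.1593  0.0008] 0.23
basket [ 0.5337 -0.1739  0.0912] 0.87
basket [ 0.4685 -0.4733  0.0028] 0.5
seat [ 0.5327 -0.1718  0.1938] 0.64
```

View pics/h.png

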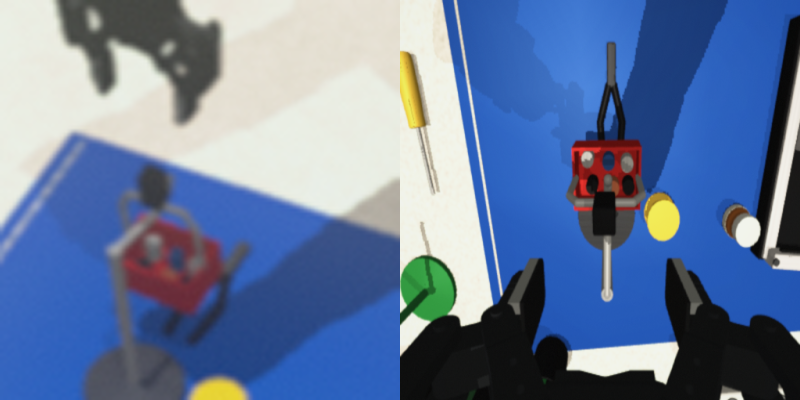

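The basket hangs on the grey hook, with its grip block at (605,210) in the wrist crop, and the fingers are clear. Next is the tab.

Emit:
{"op": "move_arm", "data": {
  "targets": [
    [[4, 50, 0], [0, 0, 0], -1],
    [[9, 105, 0], [0, 0, 0], -1],
    [[13, 160, 0], [0, 0, 0], -1],
    [[17, 215, 0], [0, 0, 0], -1],
    [[21, 265, 0], [0, 0, 0], -1]
  ]
}}

```text
clock: 17.32
tcp_pos: [0.5355, 0.091, 0.3078]
orientation: [0.001, 0.038, 0.999, 0.0]
wrist_force: [0.7, 0.7, 0.3]
finger_gap: 0.0851
grip_force: 0.0
```

Emit:
{"op": "move_arm", "data": {
  "targets": [
    [[4, 50, 10], [0, 0, 0.32], -1],
    [[8, 93, 50], [0, 0, 0.32], -1],
    [[8, 93, 100], [0, 0, 0.32], -1],
    [[8, 93, 110], [0, 0, 0.32], -1],
    [[8, 93, 110], [0, 0, 0.32], -1]
  ]
}}

```text
clock: 17.95
tcp_pos: [0.535, 0.1821, 0.198]
orientation: [0.0, 0.067, 0.998, -0.0]
wrist_force: [-0.9, 0.9, 1.1]
finger_gap: 0.0853
grip_force: 0.0
```

Run:
```python
from h import *
w=wrist();s=w['s'];print(s['tcp_pos'],Rq(s['orientation']).as_matrix().round(3))
for t in ['jaw_tab','pointer','mark']:
    for d in env.landmark_of(t,w): print(t,np.round(d['centre'],4),round(d['confidence'],2),np.round(wproj(w,d['centre'])))
px=w['pixels'].astype(int);m=(px[...,0]>120)&(px[...,1]<70)&(px[...,2]<80)
n,l,st,c=cv2.connectedComponentsWithStats(m.astype(np.uint8))
for i in range(1,n):
    if st[i][4]>20:print(st[i],c[i],wray(w,c[i],.036))
print(turn(s,172.4),tool(s,[.535,.182,.062]))
save(w,'i.png')
```

```text
[0.53495809 0.18211357 0.19803604] [[-0.991  0.133  0.   ]
 [ 0.133  0.991 -0.   ]
 [-0.    -0.    -1.   ]]
jaw_tab [0.5354 0.1829 0.0814] 0.59 [265. 193.]
pointer [0.5453 0.2581 0.0377] 0.86 [348. 180.]
mark [0.4946 0.2605 0.0353] 0.68 [346. 124.]
[336 115  22  11 236] [346.24576271 119.94067797] [0.49143532 0.26036395 0.036     ]
[242 190  45   2  48] [264.375  190.0625] [0.54486419 0.18107865 0.036     ]
[261 207  27   2  27] [274.         207.96296296] [0.56334021 0.18778271 0.036     ]
[-0.00085056  0.00121269 -0.00430943] [-2.78419753e-02 -8.67997210e-02  1.36036067e+02]
```

View pics/i.png

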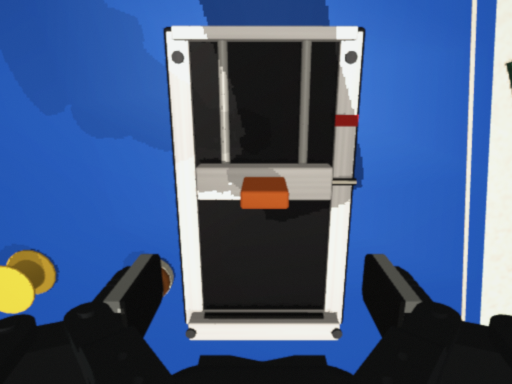

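The tab is at (265,193), the pointer line at (345,182) and the band at (346,120), and the tool is aligned with the holder. I'll descend and grip across the tab's width.

Emit:
{"op": "move_arm", "data": {
  "targets": [
    [[0, 0, 50], [0, 0, 0], -1],
    [[0, 0, 100], [0, 0, 0], -1],
    [[0, 0, 134], [0, 0, 0], -1],
    [[0, 0, 134], [0, 0, 0], 1],
    [[0, 0, 134], [0, 0, 0], 1]
  ],
  "squeeze": 90
}}

```text
clock: 18.77
tcp_pos: [0.5366, 0.1826, 0.0657]
orientation: [0.002, 0.067, 0.998, 0.0]
wrist_force: [0.8, 1.1, -0.2]
finger_gap: 0.0518
grip_force: 0.0
```

Emit:
{"op": "move_arm", "data": {
  "targets": [
    [[0, 0, 0], [0, 0, 0], 1],
    [[0, 0, 0], [0, 0, 0], 1],
    [[0, 0, 0], [0, 0, 0], 1]
  ]
}}

```text
clock: 19.15
tcp_pos: [0.5371, 0.1833, 0.0665]
orientation: [0.003, 0.066, 0.998, 0.001]
wrist_force: [-0.4, 2.2, 7.2]
finger_gap: 0.0346
grip_force: 90.1
```

Emit:
{"op": "move_arm", "data": {
  "targets": [
    [[12, 0, 0], [0, 0, 0], 1],
    [[24, 0, 0], [0, 0, 0], 1],
    [[36, 0, 0], [0, 0, 0], 1],
    [[44, 0, 0], [0, 0, 0], 1],
    [[44, 0, 0], [0, 0, 0], 1]
  ]
}}

```text
clock: 19.77
tcp_pos: [0.4962, 0.1889, 0.0665]
orientation: [0.006, 0.066, 0.998, 0.001]
wrist_force: [9.7, 0.5, -0.3]
finger_gap: 0.0347
grip_force: 91.0
```

Run:
```python
from h import *
w=wrist();s=w['s'];print(s['tcp_pos'],s['grip_force'],s['finger_gap'])
ps=env.read_camera('scene');pt=env.read_camera('top')
for q in (w,ps,pt):
  for t in ['pointer','mark','bar','jaw_tab']:
    for d in env.landmark_of(t,q): print(t,np.round(d['centre'],4),round(d['confidence'],2))
px=w['pixels'].astype(int);m=(px[...,0]>120)&(px[...,1]<70)&(px[...,2]<80)
n,l,st,c=cv2.connectedComponentsWithStats(m.astype(np.uint8))
for i in range(1,n):
    if st[i][4]>20:print(st[i],c[i],wray(w,c[i],.036))
save(w,'j.png')
```

```text
[0.49617423 0.1889075  0.06651676] 91.04403734207153 0.03466958052025088
pointer [0.5048 0.2622 0.0365] 0.81
pointer [ 0.5488  0.1816 -0.0006] 0.75
mark [ 0.5491  0.1838 -0.0036] 0.74
mark [0.4937 0.2589 0.0326] 0.61
jaw_tab [0.4931 0.1874 0.0825] 0.62
pointer [0.4985 0.2618 0.0452] 0.67
mark [0.4925 0.1894 0.082 ] 0.42
bar [ 0.5354 -0.1783  0.2002] 0.96
jaw_tab [0.4944 0.1894 0.0817] 0.72
jaw_tab [0.5006 0.2575 0.0465] 0.17
bar [ 0.5331 -0.179   0.2005] 0.86
jaw_tab [ 0.537 -0.176  0.223] 0.32
[379 200  38  18 600] [397.65833333 208.76333333] [0.49151098 0.26119691 0.036     ]
[ 215  232   96   56 4007] [262.09533317 257.31270277] [0.51028452 0.18557571 0.036     ]
[218 311  91   2  91] [263.         311.98901099] [0.54556132 0.18140642 0.036     ]
```

View pics/j.png

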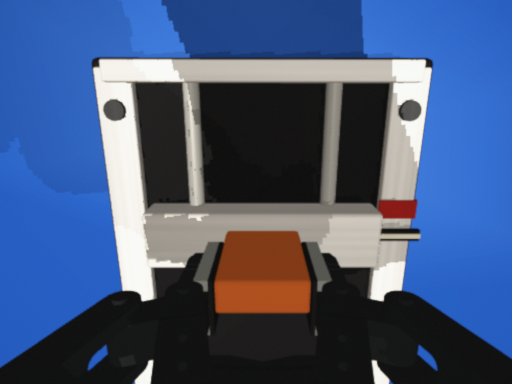

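The white pointer line is at about (400,236) and the band at (398,209), so there's about 1 cm left to pull. I'll compute it with parallax.

```bash
cat >> h.py <<'E'
def gap():
    w=wrist();s=w['s'];px=w['pixels'].astype(int)
    m=(px[...,0]>120)&(px[...,1]<70)&(px[...,2]<80);m[:,:350]=0
    n,l,st,c=cv2.connectedComponentsWithStats(m.astype(np.uint8));i=1+np.argmax(st[1:,4])
    print(s['tcp_pos'],s['wrist_force'],s['grip_force'],'band',st[i],c[i])
    g=px[:,412:419].sum(2).mean(1)/3; print('profile from 195',g[195:250].round().astype(int))
    return w,c[i],st[i]
def dist(w,cb,up,z=.042):
    h=np.array([np.cos(np.radians(-7.6)),np.sin(np.radians(-7.6)),0])
    return [round(float((wray(w,up,zz)-wray(w,cb,.0365))@h)*1000,1) for zz in (z-.002,z,z+.002)]
E
python3 - <<'E'
from h import *
w,c,st=gap()
for v in (235,236,237): print(v,dist(w,c,(402,v)))
print(w['W'][:3,3])
E
```

```text
[0.49683957 0.18881575 0.0665473 ] [ 8.46184104 -0.40372049 -0.58759287] 90.97930312156677 band [379 199  38  18 625] [397.7536 207.504 ]
profile from 195 [142 139 133 113  81  77  80  80  81  82  83  85  87  89  90  90  91  93
  95  97  99 103 116 126 126 127 127 127 127 127 126 126 116  82  31  17
  21  38  96 159 183 184 182 150  57  65 105 122 123 123 122 122 122 122
 122]
235 [14.3, 13.5, 12.6]
236 [14.9, 14.1, 13.2]
237 [15.5, 14.6, 13.8]
[0.42521159 0.19689973 0.20802207]
```

Emit:
{"op": "move_arm", "data": {
  "targets": [
    [[5, 0, 0], [0, 0, 0], 1],
    [[11, 0, 0], [0, 0, 0], 1],
    [[11, 0, 0], [0, 0, 0], 1],
    [[11, 0, 0], [0, 0, 0], 1]
  ]
}}

```text
clock: 21.08
tcp_pos: [0.4862, 0.1903, 0.0665]
orientation: [0.006, 0.067, 0.998, 0.001]
wrist_force: [9.4, 0.6, -0.3]
finger_gap: 0.0347
grip_force: 90.9
```

Run:
```python
from h import *
w,c,st=gap()
p=[env.read_camera('scene'),env.read_camera('top')]
for q in [w]+p:
  for t in ['pointer','mark','jaw_tab']:
    for d in env.landmark_of(t,q): print(t,np.round(d['centre'],4),round(d['confidence'],2))
a=cv2.resize(w['pixels'][170:260,340:450],(440,360),interpolation=cv2.INTER_CUBIC)
b=cv2.resize(p[0]['pixels'][200:260,310:370],(360,360),interpolation=cv2.INTER_CUBIC)
cv2.imwrite('pics/k.png',np.hstack([a,b])[:,:,::-1])
```

```text
[0.48621391 0.19025976 0.06651627] [ 9.36531005  0.61393831 -0.26874052] 90.94641208648682 band [382 218  32   9 227] [398.53303965 221.36123348]
profile from 195 [144 142 141 141 140 139 138 136 136 134 133 132 131 131 130 130 129 129
 129 129 128 124 110 101 103 105 107 109 109 109 109 109  96  58  24  18
  20  35  97 161 185 187 184 151  59  66 108 125 126 126 126 126 125 125
 125]
pointer [0.4962 0.2611 0.0405] 0.71
mark [0.4923 0.2595 0.0357] 0.93
jaw_tab [0.4847 0.1912 0.0843] 0.69
pointer [0.4936 0.2632 0.046 ] 0.79
jaw_tab [0.483  0.1914 0.08  ] 0.73
jaw_tab [0.4804 0.1891 0.0273] 0.65
pointer [ 0.6069 -0.1764  0.0026] 0.7
pointer [ 0.4977  0.4669 -0.0015] 0.15
mark [ 0.6321  0.049  -0.0008] 0.32
jaw_tab [ 0.6064 -0.1775 -0.0048] 0.72
```

View pics/k.png

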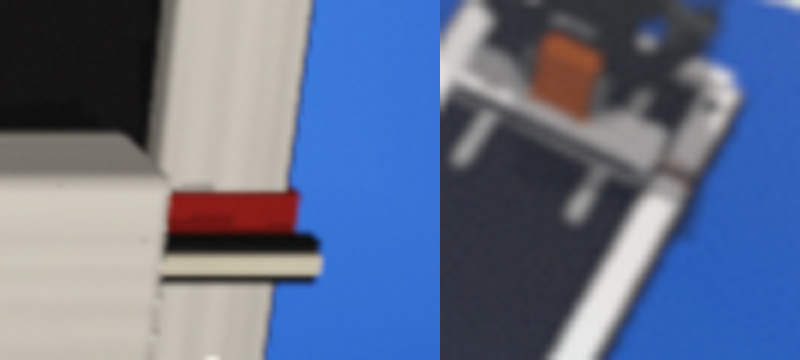

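The left crop shows the finger with its white line at y≈264, just past the band's far half, with the band's near edge at y≈190. About 3 mm remains.

Emit:
{"op": "move_arm", "data": {
  "targets": [
    [[3, 0, 0], [0, 0, 0], 1],
    [[3, 0, 0], [0, 0, 0], 1],
    [[3, 0, 0], [0, 0, 0], 1],
    [[3, 0, 0], [0, 0, 0], 1],
    [[3, 0, 0], [0, 0, 0], 1]
  ]
}}

```text
clock: 22.3
tcp_pos: [0.4835, 0.1906, 0.0665]
orientation: [0.006, 0.067, 0.998, 0.001]
wrist_force: [10.5, 0.1, -0.7]
finger_gap: 0.0347
grip_force: 90.7
```

Run:
```python
from h import *
w,c,st=gap()
h=np.array([.9912,-.1323,0])
for z in (.040,.042,.044): print(z,((wray(w,(402,235.5),z)-wray(w,(400,st[1]-.5),.0365))@h)*1000-5)
p=[env.read_camera('scene'),env.read_camera('top')]
for q in [w]+p:
  for t in ['pointer','mark','bar']:
    for d in env.landmark_of(t,q): print(t,np.round(d['centre'],4),round(d['confidence'],2))
```

```text
[0.48348739 0.19063069 0.06653099] [10.47682668  0.0629529  -0.72894579] 90.66717982292175 band [382 223  23   3  50] [392.48 223.9 ]
profile from 195 [145 143 143 142 141 140 139 138 137 136 135 134 132 132 131 132 131 131
 131 130 130 130 130 130 130 129 126 117 109 108 109 109  98  59  25  17
  22  37  98 163 187 189 186 154  60  67 109 126 128 128 128 128 127 127
 127]
0.04 1.0895445748924848
0.042 0.2343416323883325
0.044 -0.620861310115882
pointer [0.4915 0.2627 0.04  ] 0.8
pointer [0.4804 0.1885 0.0326] 0.64
mark [0.4928 0.2601 0.0421] 0.59
mark [0.4944 0.264  0.0385] 0.46
bar [ 0.5534  0.1813 -0.0023] 0.24
pointer [0.4886 0.2615 0.0436] 0.62
mark [ 0.6114 -0.0875 -0.0024] 0.53
bar [ 0.5365 -0.1788  0.1999] 0.82
bar [ 0.5363 -0.1825  0.1993] 0.76
```

```bash
python3 -c "
from h import *
print(env.hand_in())"
```

```text
the job is handed in; nothing more can be done
None
```

I hung the red basket on the grey hook stand and let it go. I handed the job in with the gripper holding the jaw, its pointer measured about 0.2 mm from the centre of the red band (±1 mm); no verdict came back.

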